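# Seat the candle plate in its board and stand the candle on it

### The arm

A 6-joint arm with a two-finger parallel gripper is mounted at the origin on the work surface. World frame = base frame: x ahead of the robot, y to its left, z up, the work surface at z = 0. Lengths are in m, angles in rad, forces in N, time in s.
With the tool pointing down it reaches from about 0.3 to 0.875 m from the base axis. Payload 6.4 kg.
Tool frame: the origin (TCP) lies midway between the tips of the shut fingers; the grasp point (between the pads) lies 19 mm behind it (arm.grip_point_offset is the distance from the TCP to the grasp point, in m); z points along the fingers, y is the line along which they close (so a half turn about z gives the same grasp; the last joint's range is limited). The gripper opens to 85 mm and grips with 20 to 120 N. Pads are 22 mm wide; open, the fingers measure 114 mm over their backs; the gripper's body (76 mm by 85 mm) begins 54 mm behind the grasp point. The pads swing forward as they close: fully open they stand 13 mm farther back than shut.
Start: joints at [0.979, 0.181, 1.607, -0, 1.354, -0.206], TCP at [0.216, 0.533, 0.231] pointing down, gripper open.
Joint ranges: [-2.99, 2.99], [-0.89, 2.07], [0.3, 2.58], [-1.14, 4.28], [0, 2.63], [-3.12, 3.12]. Speed limits (rad/s): [2.57, 2.57, 3.01, 3.14, 3.14, 3.14].

### API

Orientations are given as a 3x3 rotation matrix whose columns are the frame's x, y, z axes.
In Python, from workcell import arm, read_camera gives the robot as it stands.
- The arm moves only by the tool move_arm, never from a script. Its argument "increments" is a list of rows, each a list of 5 numbers: the gripper's target within -1 to 1 (fully open at 1, half-way at 0, shut at -1), then the shift along the tool's x, y, z in m, then the turn about the tool's z in degrees. In form: [[hand, tx, ty, tz, roll], ...]. A call has 1 to 12 rows; each row shifts and turns the commanded pose from where the row before left it, along the tool's axes as they then stand; what a row does not reach is not made up. A row lasts 1/10 s, in which the tool goes at most 50 mm and 8.59 degrees, less where a joint would pass 70% of its speed; a pose out of reach is approached as far as the arm can. A call is refused whole if a number of a shift passes 0.05 or a number of a turn 8.59, either way. A call with a gripper value outside its range is refused whole. The fingers move at their own pace and stop on an object; the grip force is fixed at half the most. Time passes only in rows, so rows that do not move let the fingers close. It gives the time, the measured TCP pose, the force, the opening and the grip force at its end, in the units of the state.
- arm.sense(): the state, without advancing time (a new reading comes with each control period).
- read_camera(name): name is "side" or "top" or "wrist"; returns a dict with "pixels" (480x640x3 uint8, red, green, blue), "range_z" (480x640 float32, m along the optical axis (not along the pixel's ray), 0 where there is no reading), "fov_y" (degrees; the focal length in pixels is half the picture's height over the tangent of half this angle, whatever the lens; pixels are square), "cx", "cy" (the principal point, pixels), "R" (3x3) and "t" (3): a world point X has camera coordinates R X + t. Camera axes: x right, y down, z forward; pixel columns grow to the right and rows downward; lengths in m; the calibration is good to about 2 mm. A picture is of the moment at which its call begins.
- arm.close_job(): hands the job in; it is judged then, once.
The state is a dict: "time_s": time; "joints": joint angles; "qvel": joint speeds; "tau": joint torques, N m; "tcp_pos": TCP position; "tcp_rot": TCP orientation; "force": force on the tool from outside, world axes, zero at the start; "wrist_torque": the same for the moment, N m; "gripper_width": finger opening in m; "gripper_force": force on a finger pad.
Only numpy, scipy, OpenCV 4.12 (cv2) and the standard library are available. Lean on these libraries where they do the work, as an engineer would, in place of code of your own. Each camera call takes 0.05 s, during which the arm holds its last target. There are 200 camera calls.

### The job

Slide the square ceramic candle plate along the wooden candle board, without lifting it, until it drops fully home into the board's square recess. Then stand the tall pillar candle upright in the middle of the plate, setting it down gently (no drop, no toppling), and let go. Leave the other things on the coffee table where they are.

Things in the scene. Friction and masses are not known exactly. Their poses are not given: they have to be found in the camera images.
- board: heavy wooden candle board that does not move, 170 mm along its own x, 360 mm along its own y, top face (deck) 18 mm above the table. Origin: centre of its underside, z up. Towards its +y end it has one square recess; the rest of the deck is flat and open, with no rim
- recess (a point): centre of the recess's cork floor, 11 mm above the table (7 mm below the deck), 95 mm from the board's centre along the board's +y; axes as the board's. The recess is 120 x 120 mm, 7 mm deep, square to the board, so the plate has 5 mm of play on each side. The wall between recess and board end is 25 mm wide, as are those beside it
- plate: square white ceramic plate, 110 x 110 mm, 12 mm high, about 0.25 kg, flat on the deck, out of line with the recess by up to 20 mm and turned up to 20 degrees from the board. Origin: centre of its underside, z up, x and y parallel to its sides. Rim 6 mm wide; the well inside is 98 mm square, 8 mm above the underside. Too wide to grip: push its edge or drag it. When home its rim is 5 mm above the deck
- candle: off-white round pillar candle, 50 mm in diameter, 100 mm high, about 0.19 kg, with a thin short soft wick on top (9 mm); it stands upright on the table at one of four places to the left or right of the board. Origin: centre of its underside, z up
- ball_candle: ball-shaped candle with a flattened foot, 72 mm across, 69 mm high, a bystander, loose. Origin: centre of its underside, z up
- pumpkin: blue glazed pumpkin ornament, 86 mm across, 68 mm high with its stalk, a bystander, loose. Origin: centre of its underside, z up
- bowl: small open round wooden bowl, 90 mm across, 40 mm high, a bystander, loose. Origin: centre of its underside, z up
- remote: black television remote control lying flat, 46 x 165 x 18 mm, long along its own y, a bystander, loose. Origin: centre of its underside, z up
Not all that is in view belongs to the job. Leave any turquoise or yellow look-alike of the candle alone. Several things have the shape of the plate; the one meant has the colours described above.

How it is judged:
By the outcome, as a careful person would: the job done as asked, in the order asked, and still so for the second after the job is handed in, with the robot touching nothing.
It also fails if it takes over 72 s, if anything falls off the work surface, if the arm or the gripper's body presses on something with over 40 N, if the wrist force passes 120 N, or if a joint passes its speed limit or range.

## Working session

There is one attempt and no reset: what is moved stays moved. The work goes in short steps, Python scripts to look and compute and a tool call to move; the robot and the scene stay as the last step left them, time stands still between calls to the robot, and variables do not carry over. Pictures are saved under pics/ and viewed, at most 12 in all, crops included, and the job is handed in when it is done.

Besides the shell and the picture viewer there is one more tool, called after "Emit:" in YAML: its name, and indented under it one key for each argument. move_arm: Moves the arm, as the interface text tells. Its arguments: {"type":"object","properties":{"increments":{"type":"array"}},"required":["increments"]}

```bash
mkdir -p pics
cat > h.py <<'E'
import numpy as np, cv2
from workcell import arm, read_camera
def cam(n):
    c=read_camera(n); c['f']=240/np.tan(np.radians(c['fov_y']/2)); return c
def cloud(c):
    v,u=np.mgrid[:480,:640]; z=c['range_z']
    P=np.stack([(u-c['cx'])/c['f']*z,(v-c['cy'])/c['f']*z,z],-1)
    W=(P-c['t'])@c['R']; W[z==0]=np.nan; return W
def save(n,im): cv2.imwrite('pics/'+n+'.png',im[...,::-1])
E
python3 - <<'E'
from h import *
for n in('top','side'):
    c=cam(n); np.savez('/tmp/'+n+'.npz',W=cloud(c),im=c['pixels']); save(n+'0',c['pixels'])
    print(n,c['f'],-c['R'].T@c['t'],c['R'])
E
```

```text
top 467.2053696070544 [0.43036474 0.00778061 1.31789944] [[ 4.70882254e-04 -9.99999720e-01  5.80821888e-04]
 [-9.95611238e-01 -5.23171522e-04 -9.35841324e-02]
 [ 9.35844101e-02 -5.34205692e-04 -9.95611206e-01]]
side 587.593626827603 [ 0.33073281 -1.23929883  0.99591496] [[ 0.98156166 -0.19056884 -0.01483975]
 [-0.12513874 -0.58198083 -0.80351641]
 [ 0.14448874  0.79055793 -0.59509761]]
```

View pics/top0.png

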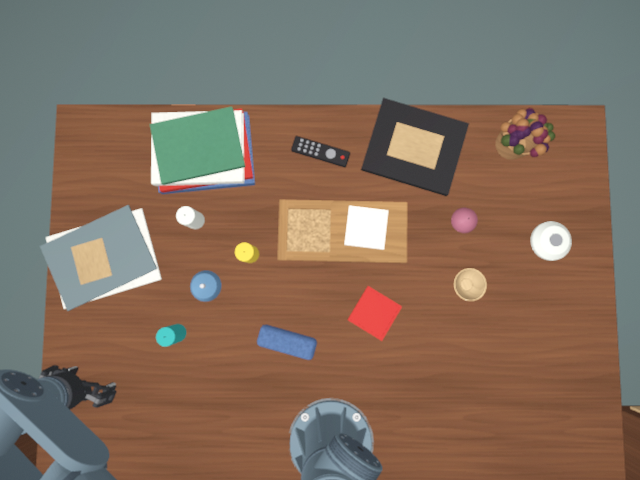

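View pics/side0.png

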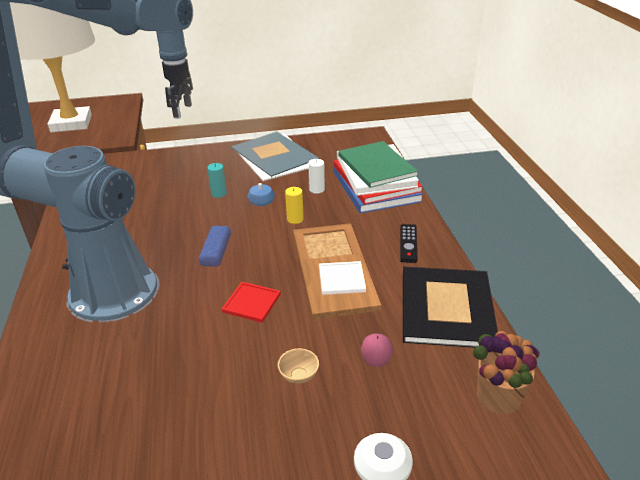

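The top view shows the white plate at (367,228) on the board, with the recess at (309,230). Upright candles are at (187,215) white, (246,252) yellow and (170,336) turquoise; the white one fits "off-white". There is a red plate look-alike at (375,313), so the white one on the board is the plate meant. I'll measure and confirm in a crop.

Run:
```python
from h import *
d=np.load('/tmp/top.npz'); W=d['W'];im=d['im'].astype(int)
hsv=cv2.cvtColor(d['im'],cv2.COLOR_RGB2HSV)
def comp(m,u,v):
    n,l=cv2.connectedComponents(m.astype(np.uint8)); return l==l[v,u]
white=(hsv[...,1]<50)&(hsv[...,2]>150)
m=comp(white&(W[...,2]<.045),367,228); P=W[m]; print('plate z',np.nanmedian(P[:,2]),'rect',cv2.minAreaRect(P[:,:2].astype(np.float32)*1000))
zc=W[...,2]; m=comp(white&(zc>.03),187,215); P=W[m]; zt=np.nanpercentile(P[:,2],90); T=P[P[:,2]>zt-.006]; print('candle',zt,cv2.minEnclosingCircle(T[:,:2].astype(np.float32)*1000), np.median(T,0))
b=np.zeros((480,640),bool); b[190:272,268:418]=1
m=b&(zc>.008)&(zc<.04); m=comp(m,345,250); P=W[m]; print('board',cv2.minAreaRect(P[:,:2].astype(np.float32)*1000),np.nanmedian(W[m][:,2]))
for n,u,v in(('ylw',246,252),('pump',205,286),('purple',463,220)):
    m=comp((zc>.02),u,v);print(n,np.nanmedian(W[m],0),np.nanmax(W[m],0))
r=b&(zc<.0145)&(zc>.006); r[:, :288]=0;r[:,332:]=0;r[:207]=0;r[255:]=0
P=W[r];print('recess',r.sum(),cv2.minAreaRect(P[:,:2].astype(np.float32)*1000))
a=cv2.resize(d['im'][190:275,150:420],(800,252),interpolation=cv2.INTER_CUBIC)
save('crop1',a)
print(arm.sense()['tcp_rot'].round(3))
```

```text
plate z 0.02629788540098039 rect ((586.1239013671875, -99.25849914550781), (113.75990295410156, 113.83912658691406), 83.10173797607422)
candle 0.10236047184422183 ((607.8997802734375, 383.15521240234375), 24.827388763427734) [0.60876818 0.3831868  0.10004838]
board ((577.503662109375, -30.148696899414062), (364.3439636230469, 170.64111328125), 88.89391326904297) 0.018026488770007926
ylw [0.51060477 0.22309499 0.09927723] [0.53683839 0.25282916 0.11070603]
pump [0.42431241 0.33952487 0.04646855] [0.46534827 0.38619772 0.07134513]
purple [ 0.60182528 -0.36078869  0.05853432] [ 0.63961479 -0.33218563  0.07623636]
recess 1580 ((577.0466918945312, 59.18391799926758), (133.02195739746094, 121.38846588134766), 0.2713647484779358)
[[-0.926  0.376 -0.001]
 [ 0.376  0.926 -0.001]
 [ 0.    -0.001 -1.   ]]
```

View pics/crop1.png

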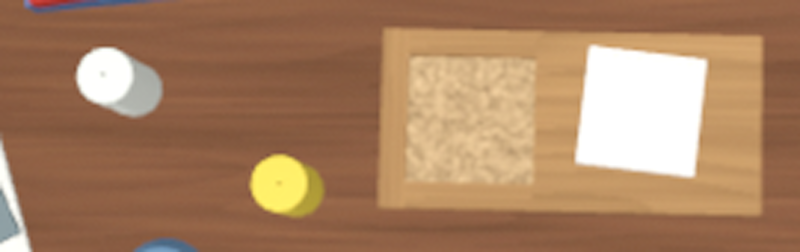

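The crop confirms a plain white square plate and an off-white pillar at crop (105,75) with a wick. I'll square the plate up with two-finger pushes. The first is from its +x side.

Emit:
move_arm:
  increments:
    - [0, 0, 0, 0, -7]
    - [0, 0, 0, 0, -7]
    - [0, 0, 0, 0, -7]
    - [0, -0.025, -0.035, 0, 0]
    - [0, -0.025, -0.035, 0, 0]
    - [0, -0.025, -0.035, 0, 0]
    - [0, -0.025, -0.035, 0, 0]
    - [0, -0.025, -0.035, 0, 0]
    - [0, -0.025, -0.035, 0, 0]
    - [0, -0.025, -0.035, 0, 0]
    - [0, -0.025, -0.035, 0, 0]
    - [0, -0.025, -0.035, 0, 0]

```text
time_s: 1.3
tcp_pos: [0.4357, 0.2119, 0.2311]
tcp_rot: [[-1.0, 0.019, -0.0], [0.019, 1.0, 0.0], [0.0, 0.0, -1.0]]
force: [0.7, 0.7, 0.1]
gripper_width: 0.0429
gripper_force: 0.0
```

Emit:
move_arm:
  increments:
    - [0, -0.025, -0.035, 0, 0]
    - [0, -0.025, -0.035, 0, 0]
    - [0, -0.025, -0.035, 0, 0]
    - [0, -0.025, -0.035, 0, 0]
    - [0, -0.025, -0.035, 0, 0]
    - [0, -0.025, -0.035, 0, 0]
    - [0, -0.025, -0.035, 0, 0]
    - [0, -0.025, -0.035, 0, 0]
    - [0, -0.025, -0.035, 0, 0]
    - [0, 0, 0, 0, 0]
    - [0, 0, 0, 0, 0]

```text
time_s: 2.4
tcp_pos: [0.6537, -0.1065, 0.23]
tcp_rot: [[-1.0, 0.021, -0.002], [0.021, 1.0, 0.001], [0.002, 0.001, -1.0]]
force: [-0.5, 0.5, 0.0]
gripper_width: 0.0427
gripper_force: 0.0
```

Emit:
move_arm:
  increments:
    - [0, -0.013, 0.005, 0.04, 0]
    - [0, 0, 0, 0.04, 0]
    - [0, 0, 0, 0.04, 0]
    - [0, 0, 0, 0.04, 0]
    - [0, 0, 0, 0.03, 0]
    - [0, 0, 0, 0, 0]
    - [0, 0, 0, 0, 0]

```text
time_s: 3.1
tcp_pos: [0.6668, -0.0998, 0.0417]
tcp_rot: [[-1.0, 0.018, -0.001], [0.018, 1.0, 0.0], [0.001, 0.0, -1.0]]
force: [0.2, 0.3, -0.2]
gripper_width: 0.043
gripper_force: 0.0
```

Run:
```python
from h import *
s=arm.sense(); print(s['tcp_pos'],s['force'])
c=cam('wrist'); W=cloud(c); im=c['pixels']; save('wrist1',im)
c=cam('side'); save('side1',cv2.resize(c['pixels'][200:330,270:430],(800,650))[:600])
print(np.nanmin(W[...,2]))
```

```text
[ 0.66683154 -0.09984431  0.04172874] [ 0.20947417  0.29546297 -0.2020472 ]
-0.0016466231832576125
```

View pics/wrist1.png

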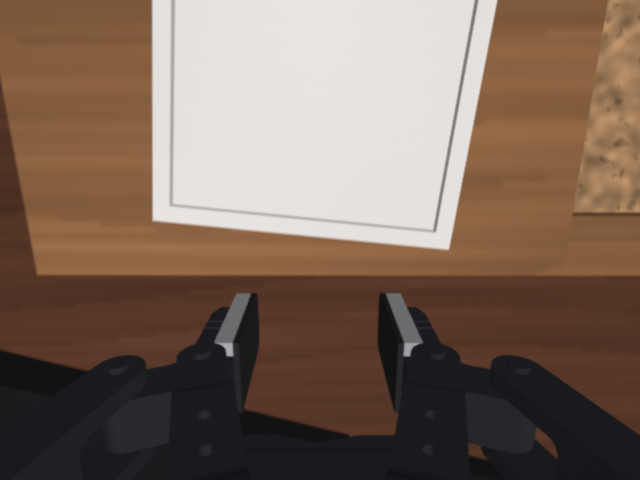

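The wrist view shows the plate's near edge running from (153,221) to (450,248), about 6° askew. The finger tips are at (247,295) and (388,295), clear of the plate.

Emit:
move_arm:
  increments:
    - [0, 0, 0, 0.012, 0]
    - [0, 0, 0, 0.01, 0]
    - [0, 0, 0, 0, 0]
    - [0, 0.005, 0, 0, 0]
    - [0, 0.005, 0, 0, 0]
    - [0, 0.004, 0, 0, 0]
    - [0, 0.004, 0, 0, 0]
    - [0, 0.003, 0, 0, 0]
    - [0, 0.002, 0, 0, 0]
    - [0, 0, 0, 0, 0]

```text
time_s: 4.2
tcp_pos: [0.6441, -0.1007, 0.0195]
tcp_rot: [[-1.0, 0.019, 0.0], [0.019, 1.0, -0.0], [-0.0, -0.0, -1.0]]
force: [0.8, 0.7, 0.5]
gripper_width: 0.0432
gripper_force: 0.1
```

```bash
cat >> h.py <<'E'
def wplate(name=None):
    c=cam('wrist'); W=cloud(c); im=c['pixels']; h=cv2.cvtColor(im,cv2.COLOR_RGB2HSV)
    m=(h[...,1]<25)&(h[...,2]>170)&(W[...,2]<.045)
    n,l,st,_=cv2.connectedComponentsWithStats(m.astype(np.uint8)); k=1+np.argmax(st[1:,4]); m=l==k
    P=W[m]; P=P[np.isfinite(P[:,0])]
    if name: save(name,im)
    B=np.array([[.99981,-.0193],[.0193,.99981]]); Q=(P[:,:2]-[.5775,-.0301])@B.T*1000
    r=cv2.minAreaRect(Q.astype(np.float32)); print('plate in board frame',r,'z',np.median(P[:,2]), 'uv',st[k][:4]); return Q
E
python3 - <<'E'
from h import *
Q=wplate('wrist2'); print(Q.max(0),Q.min(0))
E
```

```text
plate in board frame ((7.464015960693359, -70.94037628173828), (98.59884643554688, 85.13645935058594), 86.88965606689453) z 0.02668186536632474 uv [147   0 345 280]
[ 52.17904204 -19.83187592] [ -32.79570258 -122.25160787]
```

View pics/wrist2.png

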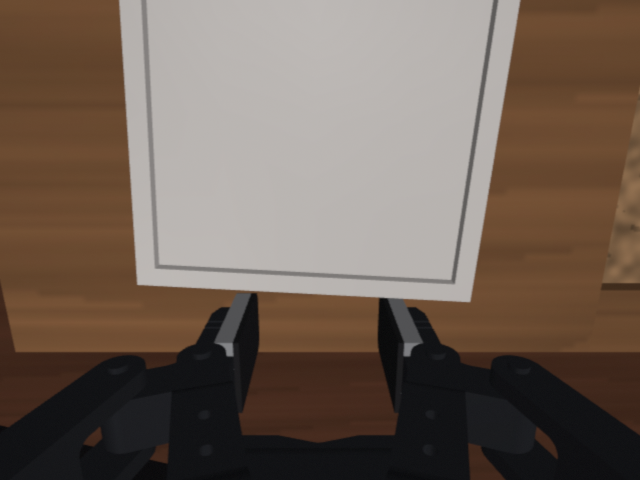

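The near edge now runs from (137,285) to (471,301), about 2.7° askew, with the right finger touching.

```bash
cat >> h.py <<'E'
def ray(c,u,v,z):
    d=c['R'].T@np.array([(u-c['cx'])/c['f'],(v-c['cy'])/c['f'],1]); o=-c['R'].T@c['t']; p=o+d*(z-o[2])/d[2]
    B=np.array([[.99981,-.0193],[.0193,.99981]]); return (B@(p[:2]-[.5775,-.0301])*1000).round(1)
E
python3 - <<'E'
from h import *
c=cam('wrist')
for u,v,z in((137,285,.03),(471,301,.03),(40,352,.018),(560,352,.018),(602,285,.018),(602,285,.0181),(390,297,.026),(250,295,.026)): print(u,v,ray(c,u,v,z))
E
```

```text
137 285 [  53.  -128.8]
471 301 [ 58.7 -18.1]
40 352 [  85.1 -173.9]
560 352 [84.9 22.1]
602 285 [57.8 33. ]
602 285 [57.8 33. ]
390 297 [ 59.  -44.4]
250 295 [ 58.3 -92.4]
```

Emit:
move_arm:
  increments:
    - [0, 0.002, 0, 0, 0]
    - [0, 0.001, 0, 0, 0]
    - [0, 0, 0, 0, 0]
    - [0, -0.01, 0, 0, 0]
    - [0, 0, 0, -0.03, 0]
    - [0, 0, 0, -0.03, 0]
    - [0, 0.025, -0.03, 0, 0]
    - [0, 0.025, -0.03, 0, 0]
    - [0, 0.023, -0.022, 0, 0]

```text
time_s: 5.2
tcp_pos: [0.5762, -0.1828, 0.0797]
tcp_rot: [[-1.0, 0.019, 0.0], [0.019, 1.0, -0.001], [-0.0, -0.001, -1.0]]
force: [0.1, -0.3, 0.7]
gripper_width: 0.0424
gripper_force: 0.0
```

Emit:
move_arm:
  increments:
    - [0, 0, 0, 0, 8.2]
    - [0, 0, 0, 0, 8.2]
    - [0, 0, 0, 0, 8.2]
    - [0, 0, 0, 0, 8.2]
    - [0, 0, 0, 0, 8.2]
    - [0, 0, 0, 0, 8.2]
    - [0, 0, 0, 0, 8.2]
    - [0, 0, 0, 0, 8.2]
    - [0, 0, 0, 0, 8.2]
    - [0, 0, 0, 0, 8.2]
    - [0, 0, 0, 0, 8]
    - [0, 0, 0, 0, 0]

```text
time_s: 6.4
tcp_pos: [0.577, -0.1815, 0.0792]
tcp_rot: [[0.02, 1.0, -0.0], [1.0, -0.02, -0.0], [-0.0, -0.0, -1.0]]
force: [0.1, -0.7, 0.2]
gripper_width: 0.0429
gripper_force: 0.0
```

Run:
```python
from h import *
s=arm.sense(); print(s['joints'])
B=np.array([[.99981,-.0193],[.0193,.99981]]); print(B@(s['tcp_pos'][:2]-[.5775,-.0301])*1000)
c=cam('wrist'); save('wrist3',c['pixels']); wplate()
```

```text
[-5.00621245e-01  4.18664528e-01  1.63740903e+00 -2.15801118e-04
  1.08584145e+00 -4.80139784e-01]
[   2.39069909 -151.3382987 ]
plate in board frame ((-1.83502197265625, -81.74891662597656), (91.58735656738281, 112.70469665527344), 89.17024993896484) z 0.02685915410393026 uv [174   0 275 221]
```

View pics/wrist3.png

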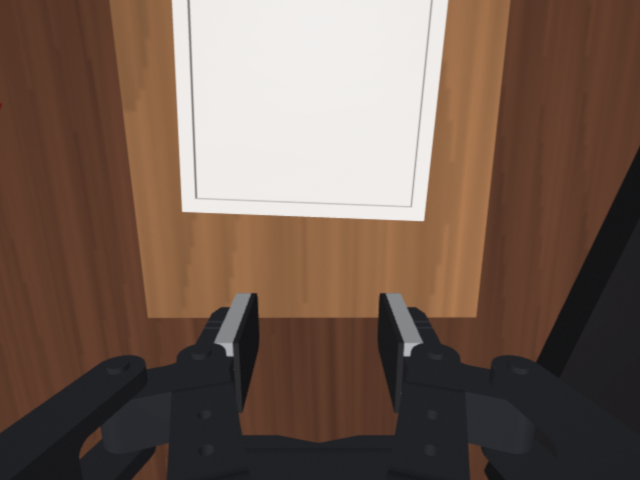

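The plate is nearly square, its back edge running from (182,212) to (425,221), and it is centred to within 2 mm. I'll push it along from behind.

Emit:
move_arm:
  increments:
    - [0, 0, -0.004, 0.03, 0]
    - [0, 0, 0, 0.02, 0]
    - [0, 0, 0, 0.01, 0]
    - [0, 0, 0, 0, 0]
    - [0, 0.005, 0, 0, 0]
    - [0, 0.005, 0, 0, 0]
    - [0, 0.005, 0, 0, 0]
    - [0, 0.006, 0, 0, 0]
    - [0, 0.008, 0, 0, 0]
    - [0, 0.008, 0, 0, 0]
    - [0, 0.008, 0, 0, 0]
    - [0, 0.008, 0, 0, 0]

```text
time_s: 7.7
tcp_pos: [0.574, -0.1279, 0.0197]
tcp_rot: [[0.019, 1.0, 0.001], [1.0, -0.019, -0.001], [-0.001, 0.001, -1.0]]
force: [0.3, -3.1, 3.2]
gripper_width: 0.0427
gripper_force: 2.2
```

Emit:
move_arm:
  increments:
    - [0, 0.008, 0, 0, 0]
    - [0, 0.008, 0, 0, 0]
    - [0, 0.008, 0, 0, 0]
    - [0, 0.008, 0, 0, 0]
    - [0, 0.008, 0, 0, 0]
    - [0, 0.008, 0, 0, 0]
    - [0, 0.006, 0, 0, 0]
    - [0, 0.005, 0, 0, 0]
    - [0, 0.003, 0, 0, 0]
    - [0, 0, 0, 0, 0]

```text
time_s: 8.7
tcp_pos: [0.5745, -0.0653, 0.0189]
tcp_rot: [[0.019, 1.0, -0.001], [1.0, -0.019, 0.001], [0.001, -0.001, -1.0]]
force: [0.3, -0.3, 1.1]
gripper_width: 0.0428
gripper_force: 0.3
```

Run:
```python
from h import *
s=arm.sense()
B=np.array([[.99981,-.0193],[.0193,.99981]]); print(s['tcp_pos'],B@(s['tcp_pos'][:2]-[.5775,-.0301])*1000)
wplate('wrist4')
```

```text
[ 0.57452924 -0.06531611  0.01893298] [ -2.29052627 -35.2667516 ]
plate in board frame ((-4.7895660400390625, 23.73207664489746), (98.41647338867188, 84.34001922607422), 0.03780698403716087) z 0.026676531812219663 uv [135   0 346 278]
```

View pics/wrist4.png

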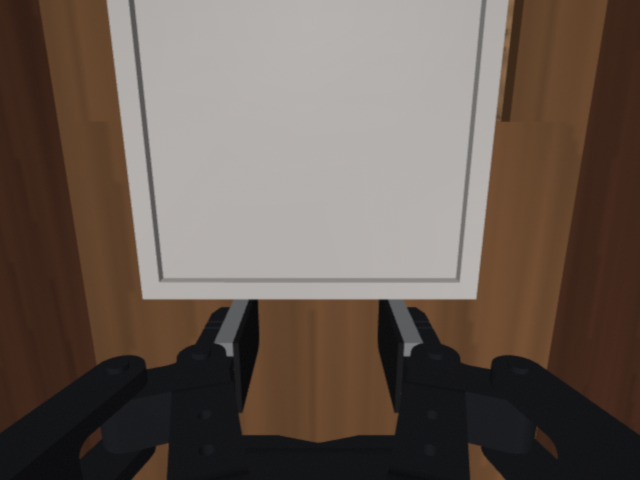

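The plate is square to the board now, but about 5 mm towards −x: the recess shows at the right (507,100) and not at the left. I'll nudge it back from the −x side.

Emit:
move_arm:
  increments:
    - [0, -0.015, 0, 0, 0]
    - [0, 0, 0, -0.03, 0]
    - [0, 0, 0, -0.03, 0]
    - [0, 0.026, -0.027, 0, 0]
    - [0, 0.026, -0.027, 0, 0]
    - [0, 0.027, -0.026, 0, 0]
    - [0, 0, 0, 0, 8.2]
    - [0, 0, 0, 0, 8.2]
    - [0, 0, 0, 0, 8.2]
    - [0, 0, 0, 0, 8.2]
    - [0, 0, 0, 0, 8.2]
    - [0, 0, 0, 0, 8.2]

```text
time_s: 9.95
tcp_pos: [0.4957, -0.0013, 0.0788]
tcp_rot: [[0.774, 0.634, -0.001], [0.634, -0.774, 0.001], [-0.0, -0.001, -1.0]]
force: [0.1, -0.9, -1.3]
gripper_width: 0.0429
gripper_force: 0.0
```

Emit:
move_arm:
  increments:
    - [0, 0, 0, 0, 8.2]
    - [0, 0, 0, 0, 8.2]
    - [0, 0, 0, 0, 8.2]
    - [0, 0, 0, 0, 8.2]
    - [0, 0, 0, 0, 8]
    - [0, 0, 0, 0.02, 0]
    - [0, 0, 0, 0, 0]
    - [0, 0, 0, 0, 0]

```text
time_s: 10.75
tcp_pos: [0.4954, -0.001, 0.0588]
tcp_rot: [[1.0, -0.02, -0.002], [-0.02, -1.0, 0.001], [-0.002, -0.001, -1.0]]
force: [-0.1, 0.1, -0.3]
gripper_width: 0.0428
gripper_force: 0.0
```

Run:
```python
from h import *
s=arm.sense()
B=np.array([[.99981,-.0193],[.0193,.99981]]); print(s['tcp_pos'],s['tcp_rot'].round(3),B@(s['tcp_pos'][:2]-[.5775,-.0301])*1000)
Q=wplate('wrist5')
```

```text
[ 0.49535467 -0.00103217  0.0588071 ] [[ 1.    -0.02  -0.002]
 [-0.02  -1.     0.001]
 [-0.002 -0.001 -1.   ]] [-82.69072855  27.4768998 ]
plate in board frame ((-16.1583251953125, 31.036882400512695), (87.91748809814453, 110.49098205566406), 0.11993508040904999) z 0.026852753134751998 uv [155   0 308 234]
```

View pics/wrist5.png

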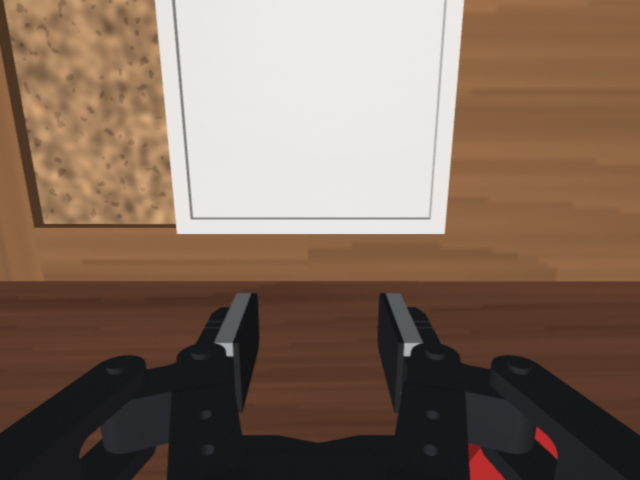

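The near plate edge, at row 233, sits about on the recess edge at row 226. That puts it at board x ≈ −60 where −55 is wanted.

Emit:
move_arm:
  increments:
    - [0, 0, 0, 0.025, 0]
    - [0, 0, 0, 0.014, 0]
    - [0, 0, 0, 0, 0]
    - [0, 0.005, 0, 0, 0]
    - [0, 0.004, 0, 0, 0]
    - [0, 0.003, 0, 0, 0]
    - [0, 0.003, 0, 0, 0]
    - [0, 0.003, 0, 0, 0]
    - [0, 0, 0, 0, 0]
    - [0, -0.015, 0, 0, 0]
    - [0, 0, 0, -0.03, 0]
    - [0, 0, 0, -0.01, 0]

```text
time_s: 12.0
tcp_pos: [0.5009, -0.0011, 0.0623]
tcp_rot: [[1.0, -0.019, 0.004], [-0.019, -1.0, -0.001], [0.004, 0.001, -1.0]]
force: [1.3, -0.2, 0.8]
gripper_width: 0.0426
gripper_force: 0.0
```

Run:
```python
from h import *
s=arm.sense()
B=np.array([[.99981,-.0193],[.0193,.99981]]); print(s['tcp_pos'],B@(s['tcp_pos'][:2]-[.5775,-.0301])*1000)
Q=wplate(); print(Q.min(0),Q.max(0))
```

```text
[ 0.5009004  -0.00113833  0.0623039 ] [-77.144009    27.47779594]
plate in board frame ((-8.331951141357422, 29.186809539794922), (114.70255279541016, 88.63090515136719), 89.81452178955078) z 0.026853187248872826 uv [158   0 302 227]
[-52.83250469 -28.24204594] [35.80117037 86.53377903]
```

The plate is now within about 2 mm of centre and square. I'll go behind it again and push it home.

Emit:
move_arm:
  increments:
    - [0, 0, 0, -0.02, 0]
    - [0, 0.026, 0.026, 0, -8.2]
    - [0, 0.026, 0.026, 0, 0]
    - [0, 0, 0, 0, -8.2]
    - [0, 0, 0, 0, -8.2]
    - [0, 0, 0, 0, -8.2]
    - [0, 0, 0, 0, -8.2]
    - [0, 0, 0, 0, -8.2]
    - [0, 0, 0, 0, -8.2]
    - [0, 0, 0, 0, -8.2]
    - [0, 0, 0, 0, -8.2]
    - [0, 0, 0, 0, -8.2]

```text
time_s: 13.25
tcp_pos: [0.5542, -0.05, 0.0798]
tcp_rot: [[0.152, 0.988, 0.001], [0.988, -0.152, -0.0], [-0.0, 0.001, -1.0]]
force: [0.1, 0.0, 0.1]
gripper_width: 0.0425
gripper_force: 0.0
```

Emit:
move_arm:
  increments:
    - [0, 0, 0, 0, -8]
    - [0, 0, 0, 0, 0]

```text
time_s: 13.45
tcp_pos: [0.5541, -0.05, 0.0799]
tcp_rot: [[0.018, 1.0, 0.001], [1.0, -0.018, -0.0], [-0.0, 0.001, -1.0]]
force: [-0.0, -0.2, -0.2]
gripper_width: 0.0427
gripper_force: 0.0
```

Run:
```python
from h import *
s=arm.sense()
B=np.array([[.99981,-.0193],[.0193,.99981]]); print(s['tcp_pos'],s['tcp_rot'].round(3),B@(s['tcp_pos'][:2]-[.5775,-.0301])*1000)
```

```text
[ 0.55409107 -0.0500191   0.07985189] [[ 0.018  1.     0.001]
 [ 1.    -0.018 -0.   ]
 [-0.     0.001 -1.   ]] [-23.02004641 -20.36711178]
```

Emit:
move_arm:
  increments:
    - [0, -0.032, 0.024, 0, 0]
    - [0, 0, 0, 0.03, 0]
    - [0, 0, 0, 0.02, 0]
    - [0, 0, 0, 0.01, 0]
    - [0, 0, 0, 0, 0]
    - [0, 0.008, 0, 0, 0]
    - [0, 0.008, 0, 0, 0]
    - [0, 0.008, 0, 0, 0]
    - [0, 0.008, 0, 0, 0]
    - [0, 0.008, 0, 0, 0]
    - [0, 0.008, 0, 0, 0]
    - [0, 0.008, 0, 0, 0]

```text
time_s: 14.65
tcp_pos: [0.5779, -0.0254, 0.0202]
tcp_rot: [[0.019, 1.0, -0.0], [1.0, -0.019, 0.0], [0.0, -0.0, -1.0]]
force: [-0.8, -1.6, -0.8]
gripper_width: 0.0429
gripper_force: 0.8
```

Emit:
move_arm:
  increments:
    - [0, 0.008, 0, 0, 0]
    - [0, 0.008, 0, 0, 0]
    - [0, 0.006, 0, 0, 0]
    - [0, 0.006, 0, 0, 0]
    - [0, 0.005, 0, 0, 0]
    - [0, 0.004, 0, 0, 0]
    - [0, 0.002, 0, 0, 0]
    - [0, 0, 0, 0, 0]

```text
time_s: 15.45
tcp_pos: [0.5798, 0.0126, 0.0212]
tcp_rot: [[0.019, 1.0, 0.002], [1.0, -0.019, -0.0], [-0.0, 0.002, -1.0]]
force: [0.4, -2.7, 6.1]
gripper_width: 0.0426
gripper_force: 2.9
```

Run:
```python
from h import *
s=arm.sense()
B=np.array([[.99981,-.0193],[.0193,.99981]]); print(s['tcp_pos'],s['force'],B@(s['tcp_pos'][:2]-[.5775,-.0301])*1000)
Q=wplate('wrist6'); print(Q.min(0),Q.max(0))
```

```text
[0.57978522 0.01264534 0.02116161] [ 0.3593947  -2.69042436  6.05299281] [ 1.45979761 42.7813258 ]
plate in board frame ((1.8352737426757812, 96.89851379394531), (98.35218811035156, 98.28013610839844), 0.04063507169485092) z 0.019677471319917383 uv [156   0 324 299]
[-47.36604374  47.76915259] [ 51.01268438 146.05484915]
```

View pics/wrist6.png

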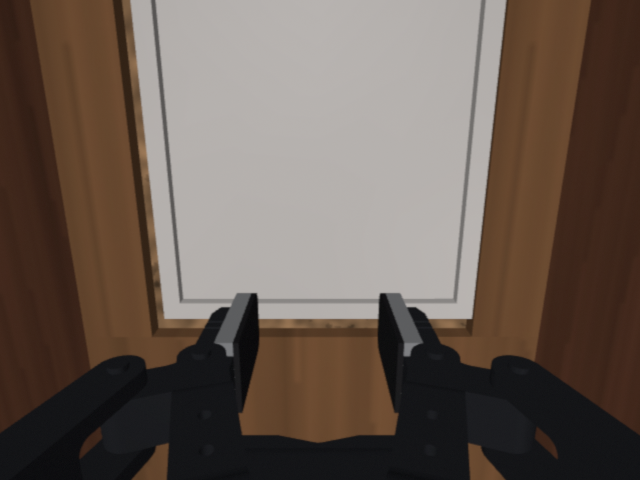

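The plate is home: the well is at z ≈ 0.0195 and the recess gap shows on all sides, with the near edge at row 318 inside the wall at row 330. Next is the candle, after checking its neighbours' clearances.

Emit:
move_arm:
  increments:
    - [0, 0, 0, -0.03, 0]
    - [1, -0.01, 0, -0.05, 0]
    - [1, 0, 0, -0.05, 0]
    - [1, 0, 0, -0.05, 0]
    - [1, 0, 0, 0, 0]

```text
time_s: 16.0
tcp_pos: [0.5831, 0.0026, 0.2076]
tcp_rot: [[0.019, 1.0, 0.014], [1.0, -0.019, -0.002], [-0.001, 0.014, -1.0]]
force: [0.5, -0.4, 0.2]
gripper_width: 0.0853
gripper_force: 0.0
```

Run:
```python
from h import *
s=arm.sense(); print(s['tcp_pos'])
W=cloud(cam('top')); c=np.array([.608,.383])
d=np.linalg.norm(W[...,:2]-c,axis=-1)
for a in range(-180,180,30):
    an=np.degrees(np.arctan2(W[...,1]-c[1],W[...,0]-c[0])); m=(d<.2)&(d>.03)&(abs(an-a)<15)&(W[...,2]>.012)
    if m.any(): print(a,'min d %.3f'%d[m].min(),'zmax %.3f'%W[m][:,2].max(), 'dmin of >5cm', d[m&(W[...,2]>.045)].min() if (m&(W[...,2]>.045)).any() else None)
m=(d<.04)&(W[...,2]>.09); T=W[m]; print(cv2.minEnclosingCircle(T[:,:2].astype(np.float32)*1000),np.percentile(T[:,2],[10,50,99]))
```

```text
[0.58307285 0.00263713 0.20764298]
-180 min d 0.146 zmax 0.071 dmin of >5cm 0.15452690248950163
-150 min d 0.148 zmax 0.055 dmin of >5cm 0.15697991358240246
-120 min d 0.156 zmax 0.107 dmin of >5cm 0.15580808802509363
-60 min d 0.135 zmax 0.104 dmin of >5cm 0.1350770770633465
-30 min d 0.092 zmax 0.103 dmin of >5cm 0.09692409907367765
0 min d 0.085 zmax 0.103 dmin of >5cm 0.08607134594027813
30 min d 0.087 zmax 0.103 dmin of >5cm 0.08799160714714704
60 min d 0.109 zmax 0.080 dmin of >5cm 0.10871101826714467
90 min d 0.145 zmax 0.020 dmin of >5cm None
120 min d 0.145 zmax 0.020 dmin of >5cm None
150 min d 0.162 zmax 0.018 dmin of >5cm None
((608.092529296875, 383.7369079589844), 25.066041946411133) [0.09659429 0.10014255 0.10478353]
```

Emit:
move_arm:
  increments:
    - [1, 0.035, 0.003, 0, 0]
    - [1, 0.035, 0.003, 0, 0]
    - [1, 0.035, 0.003, 0, 0]
    - [1, 0.035, 0.003, 0, 0]
    - [1, 0.035, 0.003, 0, 0]
    - [1, 0.035, 0.003, 0, 0]
    - [1, 0.035, 0, 0, 0]
    - [1, 0.035, 0, 0, 0]
    - [1, 0.035, 0, 0, 0]
    - [1, 0.035, 0, 0, 0]
    - [1, 0.031, 0, 0, 0]
    - [1, 0, 0, 0, 0]

```text
time_s: 17.25
tcp_pos: [0.6015, 0.3874, 0.1962]
tcp_rot: [[0.015, 1.0, -0.004], [1.0, -0.015, 0.0], [0.0, -0.004, -1.0]]
force: [0.4, 0.8, -0.8]
gripper_width: 0.0851
gripper_force: 0.0
```

Emit:
move_arm:
  increments:
    - [1, 0, 0, 0.02, 0]
    - [1, 0, 0, 0, 0]
    - [1, 0, 0, 0, 0]

```text
time_s: 17.55
tcp_pos: [0.6029, 0.3825, 0.1773]
tcp_rot: [[0.02, 1.0, -0.004], [1.0, -0.02, -0.001], [-0.002, -0.004, -1.0]]
force: [0.5, -0.2, 0.4]
gripper_width: 0.0853
gripper_force: 0.0
```

Emit:
move_arm:
  increments:
    - [1, 0.001, 0.005, 0.02, 0]
    - [1, 0, 0, 0.03, 0]
    - [1, 0, 0, 0.03, 0]
    - [1, 0, 0, 0.03, 0]
    - [1, 0, 0, 0.015, 0]
    - [1, 0, 0, 0, 0]
    - [1, 0, 0, 0, 0]

```text
time_s: 18.25
tcp_pos: [0.6097, 0.3844, 0.055]
tcp_rot: [[0.02, 1.0, 0.001], [1.0, -0.02, 0.0], [0.0, 0.001, -1.0]]
force: [-0.5, 0.2, 1.0]
gripper_width: 0.0855
gripper_force: 0.0
```

Emit:
move_arm:
  increments:
    - [0.5, 0, 0, 0, 0]
    - [0.3, 0, 0, 0, 0]
    - [0.2, 0, 0, 0, 0]
    - [0.1, 0, 0, 0, 0]
    - [0, 0, 0, 0, 0]
    - [-0.2, 0, 0, 0, 0]
    - [-0.2, 0, 0, 0, 0]
    - [-0.2, 0, 0, 0, 0]

```text
time_s: 19.05
tcp_pos: [0.6094, 0.3848, 0.0559]
tcp_rot: [[0.019, 1.0, 0.001], [1.0, -0.019, 0.001], [0.001, 0.001, -1.0]]
force: [-2.3, -0.9, 6.1]
gripper_width: 0.0485
gripper_force: 61.5
```

Run:
```python
from h import *
c=cam('side'); save('side2',cv2.resize(c['pixels'][100:280,200:440],(800,600)))
```

```text
(no output)
```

View pics/side2.png

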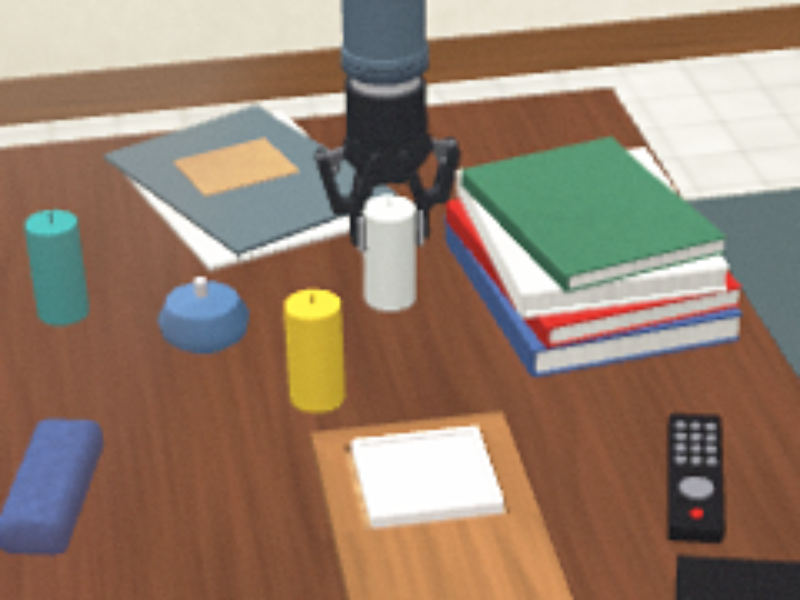

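The off-white candle stands upright between the fingers (crop 390,250), nothing else was touched, and the plate sits home at (428,475). Lifting and carrying.

Emit:
move_arm:
  increments:
    - [-0.2, 0, 0, -0.01, 0]
    - [-0.2, 0, 0, -0.03, 0]
    - [-0.2, 0, 0, -0.04, 0]
    - [-0.2, 0, 0, -0.04, 0]
    - [-0.2, 0, 0, -0.02, 0]
    - [-0.2, -0.015, 0, 0, 0]
    - [-0.2, -0.025, -0.003, 0, 0]
    - [-0.2, -0.03, -0.003, 0, 0]
    - [-0.2, -0.03, -0.003, 0, 0]
    - [-0.2, -0.03, -0.003, 0, 0]
    - [-0.2, -0.03, -0.003, 0, 0]
    - [-0.2, -0.03, -0.003, 0, 0]

```text
time_s: 20.3
tcp_pos: [0.5856, 0.1923, 0.192]
tcp_rot: [[0.02, 1.0, -0.003], [1.0, -0.02, -0.001], [-0.001, -0.003, -1.0]]
force: [0.9, -0.7, -0.7]
gripper_width: 0.0488
gripper_force: 62.1
```

Emit:
move_arm:
  increments:
    - [-0.2, -0.03, -0.003, 0, 0]
    - [-0.2, -0.03, 0, 0, 0]
    - [-0.2, -0.03, 0, 0, 0]
    - [-0.2, -0.02, 0, 0, 0]
    - [-0.2, -0.014, 0, 0, 0]
    - [-0.2, -0.005, 0, 0, 0]
    - [-0.2, 0, 0, 0, 0]
    - [-0.2, 0, 0, 0, 0]

```text
time_s: 21.1
tcp_pos: [0.5816, 0.0665, 0.194]
tcp_rot: [[0.019, 1.0, -0.001], [1.0, -0.019, 0.0], [0.0, -0.001, -1.0]]
force: [0.2, -0.4, -2.2]
gripper_width: 0.0489
gripper_force: 62.0
```

Emit:
move_arm:
  increments:
    - [-0.2, 0, 0, 0.03, 0]
    - [-0.2, 0, 0, 0.03, 0]
    - [-0.2, 0, 0, 0.03, 0]
    - [-0.2, 0, 0, 0.015, 0]
    - [-0.2, 0, 0, 0.006, 0]
    - [-0.2, 0, 0, 0, 0]
    - [-0.2, 0, 0, 0, 0]

```text
time_s: 21.8
tcp_pos: [0.5831, 0.0659, 0.0848]
tcp_rot: [[0.019, 1.0, 0.002], [1.0, -0.019, -0.0], [-0.0, 0.002, -1.0]]
force: [-0.7, -0.6, -1.1]
gripper_width: 0.0485
gripper_force: 62.1
```

Run:
```python
from h import *
c=cam('wrist'); W=cloud(c); h=cv2.cvtColor(c['pixels'],cv2.COLOR_RGB2HSV)
s=cam('side'); Ws=cloud(s); hs=cv2.cvtColor(s['pixels'],cv2.COLOR_RGB2HSV)
m=(hs[...,1]<40)&(hs[...,2]>140)&(np.linalg.norm(Ws[...,:2]-[.581,.067],axis=-1)<.04)&(Ws[...,2]>.032)&(Ws[...,2]<.12)
P=Ws[m]; print(m.sum(),P.min(0),P.max(0))
# circle fit radius 25 to side points at low and high bands
from scipy.optimize import least_squares
for a,b in((.035,.055),(.055,.085),(.09,.118)):
    q=P[(P[:,2]>a)&(P[:,2]<b)]
    if len(q)>20: print(a,least_squares(lambda p:np.hypot(*(q[:,:2]-p).T)-.025,[.581,.067],loss='soft_l1',f_scale=.002).x,len(q))
a=arm.sense(); print(a['tcp_pos'],a['force'])
```

```text
474 [0.55335067 0.03500744 0.03212871] [0.6123938  0.07247418 0.11990629]
0.035 [0.5827568  0.06495878] 103
0.055 [0.5833371  0.06500584] 160
0.09 [0.58375769 0.06432784] 162
[0.58315256 0.0657732  0.0850273 ] [ 0.6647187  -0.38850678 -2.31358962]
```

The candle is upright and within 2 mm of the plate's centre. Lowering gently.

Emit:
move_arm:
  increments:
    - [-0.2, 0.001, -0.001, 0.003, 0]
    - [-0.2, 0, 0, 0.002, 0]
    - [-0.2, 0, 0, 0.001, 0]
    - [-0.2, 0, 0, 0.001, 0]
    - [-0.2, 0, 0, 0, 0]
    - [-0.2, 0, 0, 0, 0]

```text
time_s: 22.5
tcp_pos: [0.5809, 0.0668, 0.0763]
tcp_rot: [[0.019, 1.0, -0.0], [1.0, -0.019, -0.0], [-0.0, -0.0, -1.0]]
force: [0.8, -0.1, -1.5]
gripper_width: 0.0486
gripper_force: 62.1
```

Emit:
move_arm:
  increments:
    - [-0.2, 0, 0, 0.001, 0]
    - [-0.2, 0, 0, 0.001, 0]
    - [-0.2, 0, 0, 0, 0]
    - [-0.2, 0, 0, 0, 0]

```text
time_s: 22.9
tcp_pos: [0.5811, 0.0668, 0.0749]
tcp_rot: [[0.019, 1.0, 0.0], [1.0, -0.019, -0.0], [-0.0, 0.0, -1.0]]
force: [-2.7, 0.4, 5.5]
gripper_width: 0.0488
gripper_force: 62.5
```

It touches down at 5.5 N. Releasing and rising.

Emit:
move_arm:
  increments:
    - [0.2, 0, 0, 0, 0]
    - [0.3, 0, 0, 0, 0]
    - [0.5, 0, 0, 0, 0]
    - [0.8, 0, 0, 0, 0]
    - [0.8, 0, 0, 0, 0]
    - [0.8, 0, 0, -0.01, 0]
    - [0.8, 0, 0, -0.03, 0]
    - [0.8, 0, 0, -0.04, 0]
    - [0.8, 0, 0, -0.04, 0]
    - [0.8, -0.03, 0, -0.03, 0]
    - [0.8, -0.04, 0, 0, 0]
    - [0.8, -0.04, 0, 0, 0]

```text
time_s: 24.1
tcp_pos: [0.5797, -0.0441, 0.2272]
tcp_rot: [[0.018, 1.0, 0.004], [1.0, -0.018, -0.001], [-0.001, 0.004, -1.0]]
force: [1.1, 0.1, -1.2]
gripper_width: 0.0772
gripper_force: 0.0
```

Emit:
move_arm:
  increments:
    - [0.8, -0.04, 0, 0, 0]
    - [0.8, -0.04, 0, 0, 0]
    - [0.8, -0.03, 0, 0, 0]
    - [0.8, 0, 0, 0, 0]
    - [0.8, 0, 0, 0, 0]

```text
time_s: 24.6
tcp_pos: [0.5765, -0.1537, 0.2248]
tcp_rot: [[0.021, 1.0, 0.0], [1.0, -0.021, 0.0], [0.0, 0.0, -1.0]]
force: [0.6, 0.5, -0.2]
gripper_width: 0.0765
gripper_force: 0.0
```

Run:
```python
from h import *
c=cam('side'); save('side3',cv2.resize(c['pixels'][130:310,220:460],(800,600)))
W=cloud(cam('top')); m=(np.linalg.norm(W[...,:2]-[.581,.067],axis=-1)<.045)&(W[...,2]>.105); T=W[m]
print(cv2.minEnclosingCircle(T[:,:2].astype(np.float32)*1000),np.median(T[:,2]))
```

```text
((580.06005859375, 66.84459686279297), 25.3165283203125) 0.11853779543726926
```

View pics/side3.png

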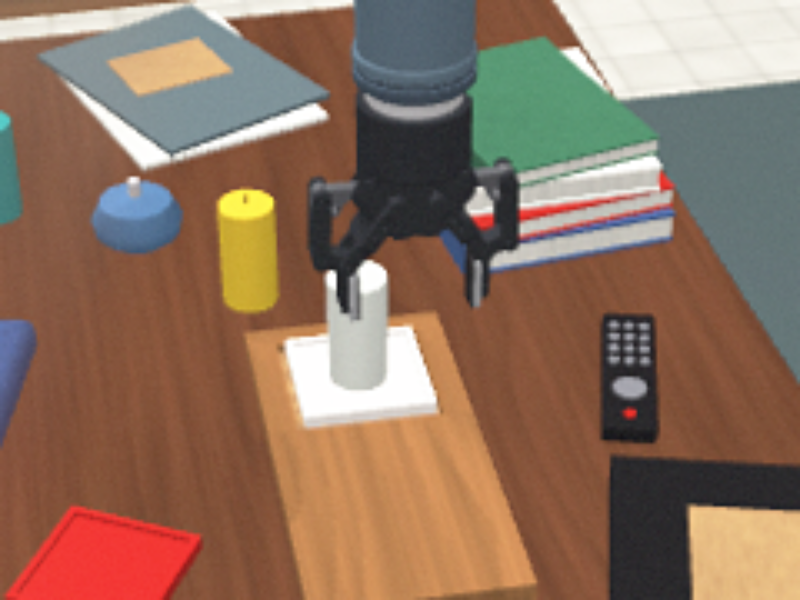

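The candle stands upright at (358,330) in the middle of the seated plate, the gripper is clear, and the other things are where they were.

```bash
python3 -c "
from workcell import arm
print(arm.close_job())"
```

```text
the job is handed in; nothing more can be done
None
```

I slid the plate along the board until it dropped home in the recess, stood the off-white candle upright within about 1 mm of the plate's centre, let go, and handed the job in at about 25 s of the 72 s.

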